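# Free and hold the sample heater's cover

### The job

A flat key has been left lying on the hinged cover of the sample heater: hang it by its eye over the upright post of the stand, down flat on the base, and let go of it. Then take hold of the cover's bar and try to lift it before touching the slide catch: the catch has no marks and may be caught or free. If the cover is caught, push the slide catch all the way to its other end; then lift the cover at least 45 degrees and finish still holding it up by the bar, without disturbing the jars, the tip box or the metal block.

Things in the scene. Friction and masses are not known exactly. Their poses are not given: they have to be found in the camera images.
- heater: dark grey sample heater, fixed to the bench, 250 (x) by 240 (y) by 85 mm high; origin under its middle, +x away from its front (the ledge with the slide catch), z up. The mid-grey cover lies on top, and a console strip 16 mm higher than the housing runs beside it along the +y edge (y from 82 to 118 mm, x from -45 to 105 mm).
- cover (a joint): angle of the cover about its hinge, rad: 0 shut, grows as it lifts, stops at 1.3. The cover weighs about 0.4 kg in all and falls shut whenever it is let go. Caught, its bar lifts only about 3 to 5 mm (0.02 to 0.035 rad) and then stops hard; free, it needs about 3 N at the bar.
- cover_bar (a point): middle of the cover's lifting bar: a round steel bar, 12 mm in diameter and 90 mm long along the heater's y, on two 10 mm posts 82 mm apart. Its axis is 36 mm above the cover's top (131 mm above the bench), so fingers can straddle it from above and it can turn between them. The bar is 147 mm in front of the hinge axis (towards the heater's -x) and 41 mm above it. Its axes are those of the cover.
- cover_hinge (a point): middle of the hinge axis, which runs along the heater's y at the cover's far (+x) edge, 90 mm above the bench. The cover is 165 mm (x) by 150 mm (y), 10 mm thick, its top 95 mm above the bench when shut; its bar side swings up and away from the front.
- catch (a joint): position of the slide catch along the heater's y, m: 0 at its -y end, where it starts (within 3 mm), 0.030 at its +y end. It stays where it is left and moves with about 2 N. One end locks the cover and the other frees it; which is which changes from run to run and cannot be seen. The cover must be down (shut) while the catch is moved.
- catch_knob (a point): centre of the slide catch's steel knob, 14 mm (x) by 18 mm (y) by 18 mm high, standing on the front ledge 85 mm above the bench; this point is 9 mm above the ledge. Axes as the heater's. The cover's bar is 63 mm behind it (+x).
- key: loose flat aluminium key, 119 mm long, 8 mm thick, about 60 g, lying on the cover behind the bar; origin on its underside, x along the key towards its eye. The shank is 16 mm wide, from x = -56 to 27 mm; the eye is a square head 36 mm wide centred at x = 45 mm.
- key_eye (a point): centre of the key's round hole (22 mm in diameter), mid-thickness, at x = 45 mm, 4 mm above the underside.
- key_grip (a point): middle of the shank where the key is best gripped, at the key's x = 0, 4 mm above the underside; axes as the key's.
- post_foot (a point): foot of the upright steel post, on the top of the stand's base. The post is 12 mm in diameter and 40 mm high, its upper 6 mm tapering to 4 mm; the base is a dark steel disc 120 mm in diameter and 12 mm thick, fixed to the bench. z up.
- jar_a: bystander: amber specimen jar with red cap, 56 mm in diameter, 70 mm high; origin under its middle
- jar_b: bystander: a second jar like jar_a
- tip_box: bystander: open white box with dividers, 90 by 70 by 50 mm; origin under its middle
- block: bystander: plain metal block, 70 by 70 by 50 mm; origin under its middle
Mind the look-alikes: they are no part of the job. Of the things that look like the key, the larger one is meant. Several things look just like the part that bears post_foot: the one meant starts nearest to the robot's base.

How it is judged:
On the way, in this order (a step that is already met when the one before it is completed fails the run):
1. the key hangs on the post by its eye, flat on the base and let go (horizontal distance between key_eye and post_foot below 0.012 m and z of key_eye in the frame of post_foot below 0.014 m and angle between key's own z axis and vertical below 0.2 rad and contact force between the fingers and key below 0.05 N and linear speed of key below 0.02 m/s), for 0.2 s.
2. the shut cover is pulled at by the fingers while the catch is still where it started (contact force between the fingers and cover above 1 N and distance of catch_knob from where it was at the start of the episode below 0.006 m and value of joint cover below 0.2 rad), for 0.2 s.
3. the cover is lifted (value of joint cover above 0.7 rad), for 0.2 s.
At the end, for the whole second after the job is handed in: the cover is held still by the fingers at 0.70 rad (40 degrees) or more, and the key is on the post: eye within 12 mm of the post's axis, within 14 mm of the base, tilted less than 0.2 rad, untouched by the robot (value of joint cover above 0.7 rad and velocity of joint cover between -0.1 and 0.1 rad/s and contact force between the fingers and cover above 1 N and horizontal distance between key_eye and post_foot below 0.012 m and z of key_eye in the frame of post_foot below 0.014 m and angle between key's own z axis and vertical below 0.2 rad and contact force between the arm and key below 0.05 N); the arm keeps its last pose, push and grip.
It fails at once if jar a is pushed more than 30 mm or tipped (distance of jar_a from where it was at the start of the episode above 0.03 m or angle between jar_a's own z axis and vertical above 0.4 rad).
It fails at once if jar b is pushed more than 30 mm or tipped (distance of jar_b from where it was at the start of the episode above 0.03 m or angle between jar_b's own z axis and vertical above 0.4 rad).
It fails at once if tip box is pushed more than 30 mm or tipped (distance of tip_box from where it was at the start of the episode above 0.03 m or angle between tip_box's own z axis and vertical above 0.4 rad).
It fails at once if block is pushed more than 30 mm or tipped (distance of block from where it was at the start of the episode above 0.03 m or angle between block's own z axis and vertical above 0.4 rad).
It also fails if it takes over 67 s, if anything falls off the work surface, if the arm or the gripper's body presses on something with over 40 N, if the wrist force passes 120 N, or if a joint passes its speed limit or range.

### The arm

A 7-joint arm with a two-finger parallel gripper is mounted at the origin on the work surface. World frame = base frame: x ahead of the robot, y to its left, z up, the work surface at z = 0. Lengths are in m, angles in rad, forces in N, time in s.
With the tool pointing down it reaches from about 0.425 to 0.875 m from the base axis. Payload 4.7 kg.
Tool frame: the origin (TCP) lies at the very end of the fingers, on their centre line; the grasp point (between the pads) lies 19 mm behind it; z points along the fingers, y is the line along which they close (so a half turn about z gives the same grasp; the last joint's range is limited). The gripper opens to 87 mm and grips with 3 to 60 N. Pads are 19 mm wide; open, the fingers measure 117 mm over their backs; the gripper's body (75 mm by 190 mm) begins 51 mm behind the grasp point.
Start: joints at [-1.281, 0.321, -0.07, 1.45, 0.023, 1.371, -0.057], TCP at [0.177, 0.625, 0.223] pointing down, gripper open.
Joint ranges: [-2.86, 2.86], [-0.3, 2.09], [-1.38, 1.24], [0.06, 2.45], [-1.56, 4.7], [0.09, 2.05], [-2.69, 2.69]. Speed limits (rad/s): [2.57, 2.57, 3.14, 3.14, 3.14, 3.14, 3.14].

### API

Orientations are given as a rotation vector (axis times angle).
In Python, from bench import ctrl gives the robot as it stands.
- The arm moves only by the shell command python3 -m jog 'ROWS' [FORCE]. ROWS is JSON, a list that holds one entry, the list of rows, each a list of 7 numbers: the shift along the tool's x, y, z in mm, then the turn, a rotation vector about the tool's x, y, z in degrees, then the finger opening in mm, from 0 to 87. A call has 1 to 10 rows; each row is the pose to reach, as a shift and turn from the pose commanded when the call began, along the tool's axes at that moment; what a row does not reach only later rows make up. A row lasts 1/10 s, in which the tool goes at most 50 mm and 8.59 degrees, less where a joint would pass 70% of its speed; a pose out of reach is approached as far as the arm can. A call with a gripper value outside its range is refused whole. The fingers move at their own pace and stop on an object; FORCE is the grip in N (left out, the last holds). Time passes only in rows, so rows that repeat a pose let the fingers close. It gives the time, the measured TCP pose, the force, the opening and the grip force at its end, in the units of the state.
- ctrl.get_state(): the state, without advancing time (a new reading comes with each control period).
- ctrl.get_image(name): name is "side" or "top" or "wrist"; returns a dict with "image" (384x512x3 uint8, red, green, blue), "depth" (384x512 float32, m along the optical axis (not along the pixel's ray), 0 where there is no reading), "fov_y" (degrees; the focal length in pixels is half the picture's height over the tangent of half this angle, whatever the lens; pixels are square), "cx", "cy" (the principal point, pixels), "k1" (the pictures are not rectified: a ray, as slopes to the right and down, at radius r is drawn at 1 + k1 r^2 times it, then the intrinsics apply), "rvec" (rotation vector, rad) and "tvec" (3), from world to camera coordinates, as OpenCV has them. Camera axes: x right, y down, z forward; pixel columns grow to the right and rows downward; lengths in m; the calibration is good to about 2 mm. A picture is of the moment at which its call begins.
- ctrl.close_job(): hands the job in; it is judged then, once.
The state is a dict: "time": time; "joint_positions": joint angles; "qd": joint speeds; "joint_torque": joint torques, N m; "position": TCP position; "tool_rot": TCP orientation; "ft_force": force on the tool from outside, world axes, zero at the start; "torque": the same for the moment, N m; "grip_width": opening from 0.0 (shut) to 1.0 (fully open); "grip_force": force on a finger pad.
Only numpy, scipy, OpenCV 4.12 (cv2) and the standard library are available. Lean on these libraries where they do the work, as an engineer would, in place of code of your own. Each camera call takes 0.05 s, during which the arm holds its last target. There are 200 camera calls.

## Working session

There is one attempt and no reset: what is moved stays moved. The work goes in short steps, Python scripts to look and compute and a shell command to move; the robot and the scene stay as the last step left them, time stands still between calls to the robot, and variables do not carry over. Pictures are saved under pics/ and viewed, at most 10 in all, crops included, and the job is handed in when it is done.

```bash
ls; mkdir -p pics; cat > h.py <<'E'
import numpy as np, cv2, pickle
from scipy.spatial.transform import Rotation as R
from bench import ctrl
def grab(n):
    d=ctrl.get_image(n); pickle.dump(d,open(f'pics/{n}.pkl','wb')); return d
def load(n): return pickle.load(open(f'pics/{n}.pkl','rb'))
def cam(d):
    f=d['image'].shape[0]/2/np.tan(np.radians(d['fov_y'])/2)
    K=np.array([[f,0,d['cx']],[0,f,d['cy']],[0,0,1.]])
    return K,np.array([d['k1'],0,0,0,0.]),R.from_rotvec(np.ravel(d['rvec'])).as_matrix(),np.ravel(d['tvec'])
def rays(d,px):
    K,D,Rm,t=cam(d)
    u=cv2.undistortPoints(np.array(px,float).reshape(-1,1,2),K,D).reshape(-1,2)
    return -Rm.T@t, np.c_[u,np.ones(len(u))]@Rm
def onplane(d,px,z):
    o,r=rays(d,px); return o+r*((z-o[2])/r[:,2])[:,None]
def cloud(d):
    h,w=d['depth'].shape; g=np.stack(np.meshgrid(np.arange(w),np.arange(h)),-1).reshape(-1,2)
    o,r=rays(d,g); return (o+r*d['depth'].reshape(-1,1)).reshape(h,w,3)
def proj(d,p):
    K,D,Rm,t=cam(d); return cv2.projectPoints(np.array(p,float).reshape(-1,1,3),d['rvec'],t,K,D)[0].reshape(-1,2)
def totool(p):  # world point -> mm in current tool frame
    s=ctrl.get_state(); T=R.from_rotvec(s['tool_rot'])
    return T.inv().apply(np.array(p)-s['position'])*1000
E
python3 - <<'E'
from h import *
s=ctrl.get_state(); print({k:np.round(v,3) for k,v in s.items()})
print(R.from_rotvec(s['tool_rot']).as_matrix().round(3))
a=[grab(n) for n in('top','side')]
for d in a: print(d['fov_y'],d['k1'],-cam(d)[2].T@cam(d)[3])
for n,d in zip(('top','side'),a): cv2.imwrite(f'pics/{n}0.png',cv2.resize(d['image'][...,::-1],(800,600),interpolation=cv2.INTER_CUBIC))
E
```

```text
pics
{'time': np.float64(0.0), 'joint_positions': array([-1.281,  0.322, -0.07 ,  1.452,  0.023,  1.371, -0.057]), 'qd': array([-0.   , -0.   ,  0.001,  0.001, -0.001,  0.   , -0.   ]), 'joint_torque': array([ 0.0000e+00, -4.9128e+01, -4.0400e-01, -3.1253e+01, -6.4000e-02,
        4.4000e-02,  0.0000e+00]), 'position': array([0.177, 0.625, 0.221]), 'tool_rot': array([-4.320e-01, -3.112e+00,  3.000e-03]), 'ft_force': array([ 0.223,  0.528, -0.306]), 'torque': array([ 0.002,  0.003, -0.045]), 'grip_force': np.float64(0.0), 'grip_width': np.float64(1.001)}
[[-0.962  0.272 -0.   ]
 [ 0.272  0.962 -0.002]
 [-0.    -0.002 -1.   ]]
54.85706559757192 -0.0778260007407395 [0.54566671 0.00235486 1.15112291]
56.41271840452581 -0.006826446665471099 [ 0.44584776 -0.8241701   0.65486192]
```

View pics/top0.png

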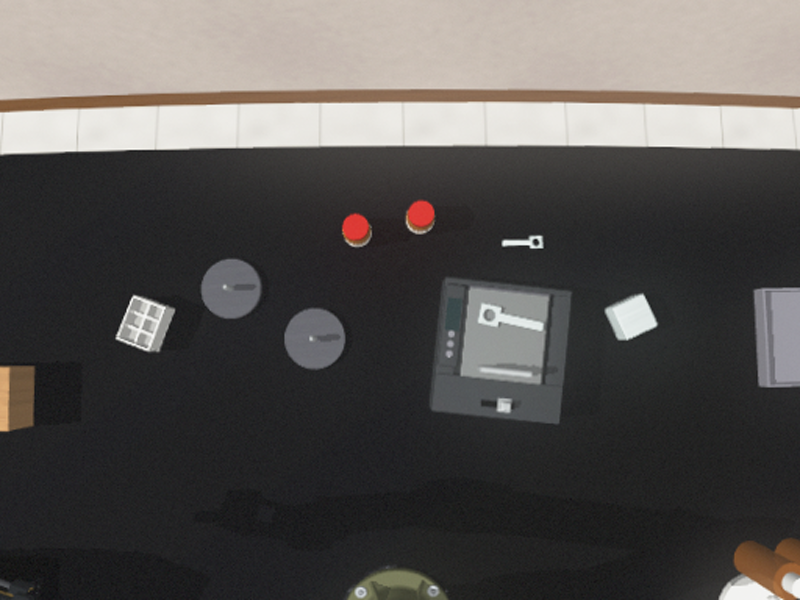

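View pics/side0.png

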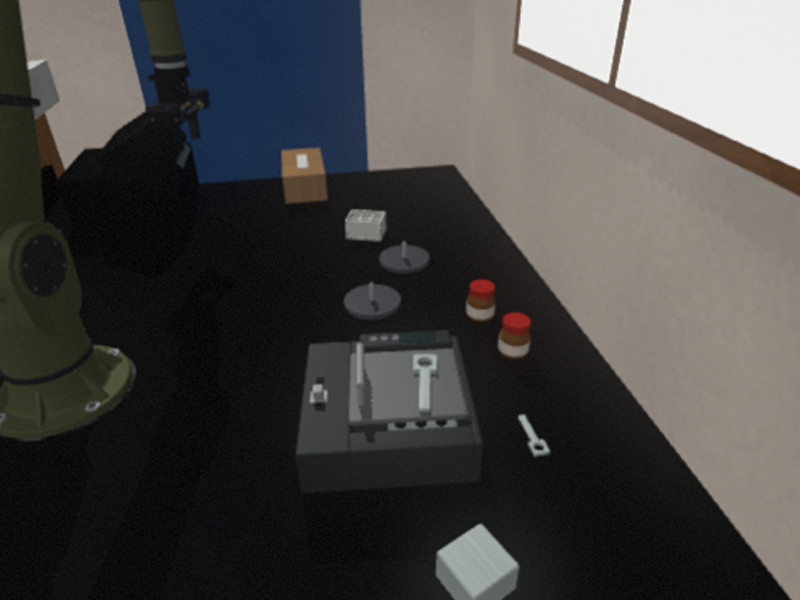

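The top view (800x600) shows these candidates:
- **Key:** the large one on the cover, (510,318), or the small one on the bench, (523,242). I choose the large one.
- **Stand:** discs at (315,338) and (231,289). I choose (315,338), which is nearer the base at about (400,600).

The bar is at (505,371) and the knob at (504,405). The jars are at (356,230) and (420,216), the tip box at (146,323) and the block at (631,316). The side view agrees: key at (425,380), bar at (360,375), knob at (318,394), near stand at (372,300).

```bash
cat > m.py <<'E'
from h import *
d=load('top'); im=d['image']; s=512/800
hsv=cv2.cvtColor(im,cv2.COLOR_RGB2HSV); 
def roi(x0,y0,x1,y1):
    m=np.zeros(im.shape[:2],np.uint8); m[int(y0*s):int(y1*s),int(x0*s):int(x1*s)]=1; return m
def big(m):
    n,l,st,c=cv2.connectedComponentsWithStats(m.astype(np.uint8)); i=1+st[1:,4].argmax(); return (l==i).astype(np.uint8)
g=hsv[...,2]
# key
mk=big((g>165)*roi(465,290,550,345)); print('key px',mk.sum())
cs,hi=cv2.findContours(mk,cv2.RETR_CCOMP,cv2.CHAIN_APPROX_NONE)
P=onplane(d,np.argwhere(mk)[:,::-1],0.103)[:,:2]
c=cv2.minAreaRect((P*1e3).astype(np.float32)); print('key rect mm',c)
for q,h in zip(cs,hi[0]):
    print('contour',len(q),h[3])
    if h[3]>=0: print(' hole centre',onplane(d,[np.mean(q.reshape(-1,2),0)],0.103), np.mean(q.reshape(-1,2),0))
# heater outline via housing mask
for nm,z,b,lo in (('bar',.137,(470,360,545,378),165),('knob',.103,(480,395,530,415),150)):
    m=big((g>lo)*roi(*b)); P=onplane(d,np.argwhere(m)[:,::-1],z); r=cv2.minAreaRect((P[:,:2]*1e3).astype(np.float32)); print(nm,m.sum(),P.mean(0).round(4),r)
C=cloud(d); m=(C[...,2]>.07)&(C[...,2]<.115)&(abs(C[...,1]+.13)<.25)&(C[...,0]>.25)&(C[...,0]<.75)
m=big(m); P=C[m>0]; print('heater',P.shape,cv2.minAreaRect((P[:,:2]*1e3).astype(np.float32)))
# stand disc
for b in ((275,300,355,378),(192,250,270,325)):
    m=roi(*b)*(g>60); m=big(m); cs,_=cv2.findContours(m,0,cv2.CHAIN_APPROX_NONE); q=max(cs,key=len).reshape(-1,2)
    P=onplane(d,q,.012)[:,:2]*1e3; e=cv2.fitEllipse(P.astype(np.float32)); print('disc',e)
    print(' base depth z',np.median(C[m>0][:,2]))
for n,b in (('key',(465,290,550,345)),):
    print('key z',np.median(C[mk>0][:,2]))
x=im[170:280,260:380]; cv2.imwrite('pics/crop.png',cv2.resize(x[...,::-1],None,fx=6,fy=5.4,interpolation=cv2.INTER_CUBIC))
E
python3 m.py
```

```text
key px 326
key rect mm ((588.6802368164062, -214.82640075683594), (121.59519958496094, 39.55620193481445), 75.3409652709961)
contour 99 -1
contour 22 0
 hole centre [[ 0.59916335 -0.17450801  0.103     ]] [312.45454545 201.        ]
bar 117 [ 0.4963 -0.194   0.137 ] ((495.9892272949219, -194.48910522460938), (91.82569885253906, 9.658647537231445), 82.83930969238281)
knob 70 [ 0.4343 -0.1985  0.103 ] ((434.81915283203125, -198.2625732421875), (22.80729103088379, 22.471328735351562), 88.9243392944336)
heater (6704, 3) ((533.7970581054688, -201.67239379882812), (239.26222229003906, 249.60601806640625), 82.96411895751953)
disc ((560.5900268554688, 154.77613830566406), (117.37815856933594, 119.13436889648438), 94.23929595947266)
 base depth z 0.01239935489581101
disc ((660.8694458007812, 321.21014404296875), (117.87187194824219, 119.51882934570312), 161.56997680664062)
 base depth z 0.012265728899654271
key z 0.10347420209153202
```

View pics/crop.png

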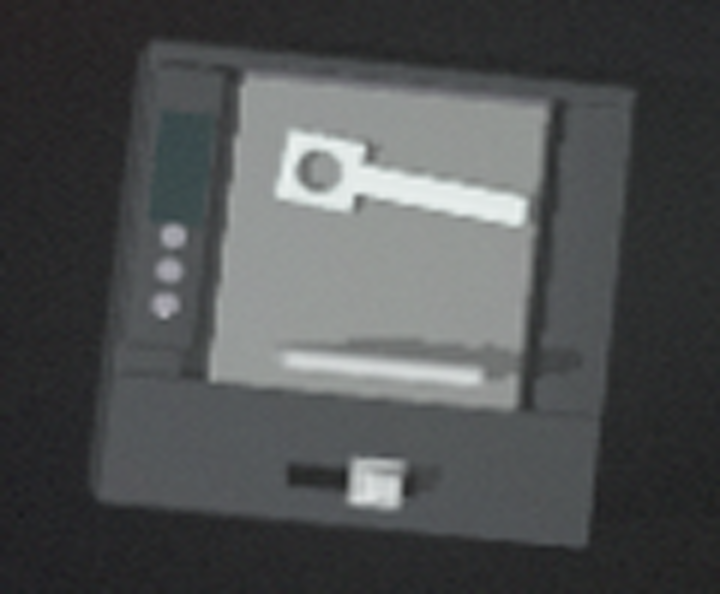

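The crop confirms the choice: the large key has its eye at (320,170), pointing to the console. The bar is at (383,367) and the knob at (377,482), at the right end of its slot. I'll reach along an arc.

```bash
python3 -m jog '[[[-399,-225,0,0,0,44,87],[-399,-225,0,0,0,44,87],[-399,-225,0,0,0,44,87],[-399,-225,0,0,0,44,87],[-399,-225,0,0,0,44,87],[-399,-225,0,0,0,44,87],[-399,-225,0,0,0,44,87],[-399,-225,0,0,0,44,87],[-399,-225,0,0,0,44,87],[-399,-225,0,0,0,44,87]]]' 20
python3 - <<'E'
from h import *
print(totool([.5877,-.218,.2]))
T=R.from_rotvec(ctrl.get_state()['tool_rot']).as_matrix(); print(np.degrees(np.arctan2(T[1,1],T[0,1]))+14.7)
E
```

```text
time: 1.1
position: [0.5046, 0.2927, 0.2224]
tool_rot: [1.579, 2.711, -0.003]
ft_force: [0.6, -0.8, -1.0]
grip_width: 0.998
grip_force: 0.0
[-485.05587972 -179.69461748   24.52171436]
44.2613443003592
```

```bash
python3 -m jog '[[[-485,-180,22,0,0,44,40],[-485,-180,22,0,0,44,40],[-485,-180,22,0,0,44,40],[-485,-180,22,0,0,44,40],[-485,-180,22,0,0,44,40],[-485,-180,22,0,0,44,40],[-485,-180,22,0,0,44,40],[-485,-180,22,0,0,44,40],[-485,-180,22,0,0,44,40],[-485,-180,22,0,0,44,40]]]'
python3 -m jog '[[[-36,-13,0,0,0,0,40],[-36,-13,0,0,0,0,40],[-36,-13,0,0,0,0,40],[-36,-13,0,0,0,0,40]]]'
cat > st.py <<'E'
from h import *
s=ctrl.get_state(); T=R.from_rotvec(s['tool_rot']).as_matrix()
print('t',s['time'],'p',np.round(s['position'],4),'yawy',np.degrees(np.arctan2(T[1,1],T[0,1])).round(2),'z',T[:,2].round(3),'F',np.round(s['ft_force'],1),'q',np.round(s['joint_positions'],2))
E
python3 - <<'E'
import st
from h import *
print(totool([.5877,-.218,.0975]))
d=grab('wrist'); cv2.imwrite('pics/w1.png',d['image'][...,::-1])
E
```

```text
time: 2.1
position: [0.5851, -0.193, 0.201]
tool_rot: [-2.471, -1.939, -0.001]
ft_force: [1.3, 1.0, -0.7]
grip_width: 0.462
grip_force: 0.0
time: 2.5
position: [0.5644, -0.2218, 0.201]
tool_rot: [-2.469, -1.94, -0.001]
ft_force: [-0.2, 0.4, -0.6]
grip_width: 0.459
grip_force: 0.0
t 2.5 p [ 0.5644 -0.2218  0.201 ] yawy -13.68 z [-0.     0.001 -1.   ] F [-0.2  0.4 -0.6] q [-0.25  0.28  0.71  1.62 -0.19  1.31  0.24]
[  9.05329622  21.74792488 103.50836434]
```

View pics/w1.png

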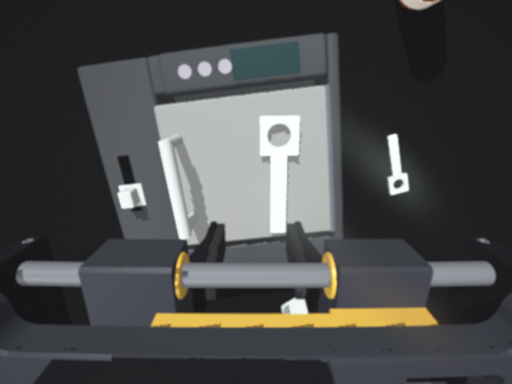

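```bash
python3 -m jog '[[[9,22,70,0,0,1,40],[9,22,70,0,0,1,40],[9,22,70,0,0,1,40],[9,22,70,0,0,1,40]]]'
python3 - <<'E'
import st
from h import *
print(totool([.5877,-.218,.0975]))
E
```

```text
time: 2.95
position: [0.5876, -0.2193, 0.1316]
tool_rot: [-2.487, -1.919, 0.001]
ft_force: [0.2, 0.6, -0.0]
grip_width: 0.458
grip_force: 0.0
t 2.95 p [ 0.5876 -0.2193  0.1316] yawy -14.69 z [-0.001 -0.    -1.   ] F [ 0.2  0.6 -0. ] q [-0.23  0.39  0.68  1.65 -0.26  1.2   0.26]
[ 1.24308864 -0.24341402 34.12096656]
```

The wrist view shows the key square to the fingers, shank at (280,190) and eye at (279,133). Before the correction it sat 22 mm right of the finger centre. Next I descend and grip.

```bash
python3 -m jog '[[[1,0,20,0,0,0,40],[1,0,30,0,0,0,40],[1,0,34,0,0,0,40],[1,0,34,0,0,0,40],[1,0,34,0,0,0,0],[1,0,34,0,0,0,0],[1,0,34,0,0,0,0],[1,0,34,0,0,0,0],[1,0,34,0,0,0,0],[1,0,34,0,0,0,0]]]' 25
python3 st.py
```

```text
time: 3.95
position: [0.5879, -0.2194, 0.0977]
tool_rot: [2.489, 1.916, 0.001]
ft_force: [-0.1, 1.0, 2.2]
grip_width: 0.175
grip_force: 24.9
t 3.95 p [ 0.5879 -0.2194  0.0977] yawy -14.8 z [ 0.001 -0.    -1.   ] F [-0.1  1.   2.2] q [-0.22  0.42  0.67  1.68 -0.28  1.14  0.27]
```

```bash
python3 -m jog '[[[0,0,-20,0,0,0,0],[0,0,-60,0,0,0,0],[0,0,-90,0,0,0,0],[0,0,-90,0,0,0,0],[0,0,-90,0,0,0,0]]]'
cat > eye.py <<'E'
from h import *
d=grab('wrist'); im=d['image']; g=cv2.cvtColor(im,cv2.COLOR_RGB2GRAY)
s=ctrl.get_state(); T=R.from_rotvec(s['tool_rot']); p=s['position']
C=cloud(d); L=T.inv().apply((C.reshape(-1,3)-p))*1e3; L=L.reshape(C.shape)
m=(abs(L[...,2]+3)<12)&(abs(L[...,0])<90)&(abs(L[...,1])<30)&(g>120)
print('n',m.sum(),'tool-frame pts med',np.median(L[m],0).round(1))
q=L[m]; A=np.c_[q[:,:2],np.ones(len(q))]; cf=np.linalg.lstsq(A,q[:,2],rcond=None)[0]; print('plane slopes',cf.round(3),'rms',np.std(A@cf-q[:,2]))
n,l,stt,c=cv2.connectedComponentsWithStats(m.astype(np.uint8)); mk=(l==1+stt[1:,4].argmax()).astype(np.uint8)
cs,hi=cv2.findContours(mk,cv2.RETR_CCOMP,cv2.CHAIN_APPROX_NONE)
for cc,h in zip(cs,hi[0]):
    if h[3]>=0 and len(cc)>12:
        e=np.mean(cc.reshape(-1,2),0); o,r=rays(d,[e]); o=T.inv().apply(o-p)*1e3; r=T.inv().apply(r)[0]
        # intersect with fitted plane
        t=(cf[0]*o[0]+cf[1]*o[1]+cf[2]-o[2])/(r[2]-cf[0]*r[0]-cf[1]*r[1]); print('eye px',e,'tool',(o+t*r).round(1),'world',(T.apply((o+t*r)/1e3)+p).round(4))
E
python3 st.py; python3 eye.py; python3 -c "
from h import *
cv2.imwrite('pics/w2.png',load('wrist')['image'][...,::-1])"
```

```text
time: 4.45
position: [0.5876, -0.2193, 0.1874]
tool_rot: [2.489, 1.917, 0.001]
ft_force: [0.0, -0.1, -0.9]
grip_width: 0.175
grip_force: 24.9
t 4.45 p [ 0.5876 -0.2193  0.1874] yawy -14.8 z [ 0.001  0.    -1.   ] F [ 0.  -0.1 -0.9] q [-0.25  0.34  0.7   1.58 -0.23  1.3   0.23]
n 4872 tool-frame pts med [31.8  0.7 -6. ]
plane slopes [ 7.00e-03 -2.00e-03 -6.01e+00] rms 1.3363980960549096
eye px [254.45192308 166.49038462] tool [47.8  0.4 -5.7] world [ 0.5996 -0.1728  0.192 ]
```

View pics/w2.png

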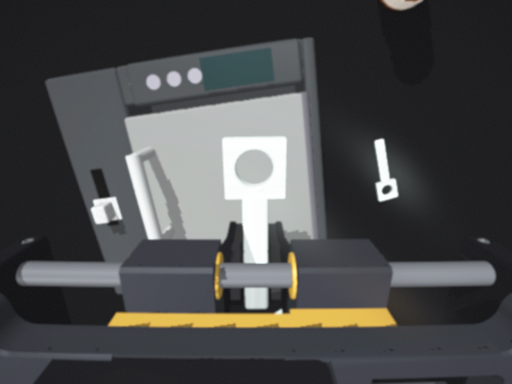

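The key is held level with its eye at (254,166), 48 mm ahead of the TCP along tool x. Next I carry it over to the near stand.

```bash
python3 -c "
from h import *
print(totool([.5482,.1095,.12]))"
```

```text
[ 307.55808115 -121.2575626    66.58709551]
```

```bash
python3 -m jog '[[[30,-12,-10,0,0,0,0],[70,-28,-10,0,0,0,0],[110,-44,-10,0,0,0,0],[150,-60,-10,0,0,0,0],[190,-76,0,0,0,0,0],[230,-91,0,0,0,0,0],[265,-105,20,0,0,0,0],[295,-117,40,0,0,0,0],[307,-121,50,0,0,0,0],[307,-121,50,0,0,0,0]]]'
python3 -m jog '[[[0,0,0,0,0,0,0],[0,0,0,0,0,0,0]]]' >/dev/null; python3 st.py; python3 eye.py
python3 - <<'E'
from h import *
d=load('wrist'); s=ctrl.get_state()
C=cloud(d); g=cv2.cvtColor(d['image'],cv2.COLOR_RGB2GRAY)
m=(C[...,2]>.03)&(C[...,2]<.06)&(np.hypot(C[...,0]-.56,C[...,1]-.155)<.04); print('post',m.sum(),C[m].mean(0) if m.any() else '')
m=(abs(C[...,2]-.012)<.006)&(np.hypot(C[...,0]-.56,C[...,1]-.155)<.1)
hull=C[m][:,:2]*1e3; print('disc pts',len(hull),hull.min(0),hull.max(0))
d=load('top'); C=cloud(d); m=(C[...,2]>.025)&(C[...,2]<.06)&(np.hypot(C[...,0]-.56,C[...,1]-.155)<.04); print('post top cam',C[m])
cv2.imwrite('pics/w3.png',load('wrist')['image'][...,::-1])
E
```

```text
time: 5.5
position: [0.5467, 0.1101, 0.1343]
tool_rot: [-2.484, -1.921, 0.008]
ft_force: [-0.2, -0.4, -0.2]
grip_width: 0.181
grip_force: 24.9
t 5.7 p [0.55   0.1058 0.1381] yawy -15.01 z [ 0.001 -0.001 -1.   ] F [-0.  -0.3 -1.1] q [-0.7   0.2   0.53  1.8  -0.11  1.16 -0.41]
n 4877 tool-frame pts med [31.9  0.1 -4.7]
plane slopes [ 0.008 -0.    -4.813] rms 1.3935814102475972
eye px [254.28571429 166.42857143] tool [47.9 -0.4 -4.4] world [0.5621 0.1524 0.1427]
post 50 [0.56282326 0.16038237 0.0436791 ]
disc pts 8168 [502.26798926 101.11231193] [621.59468962 215.56847609]
post top cam [[0.56384992 0.15877478 0.04622804]
 [0.56377153 0.15536845 0.04927783]
 [0.56382396 0.15306403 0.04435863]
 [0.5638445  0.15047626 0.04136563]
 [0.56080438 0.15805151 0.05134343]
 [0.56074911 0.15480838 0.05332143]
 [0.56076961 0.15232836 0.04977604]
 [0.56072711 0.14921779 0.05081359]
 [0.56099159 0.14905185 0.02937949]
 [0.55787261 0.1584181  0.04876199]
 [0.55784588 0.15546038 0.0486385 ]
 [0.55775793 0.15174712 0.0540607 ]
 [0.55778026 0.14939963 0.04947197]
 [0.55796217 0.14893402 0.03030627]
 [0.55489467 0.15571734 0.04680171]
 [0.55486556 0.15272282 0.04691341]
 [0.55493828 0.15136723 0.0347533 ]]
```

View pics/w3.png

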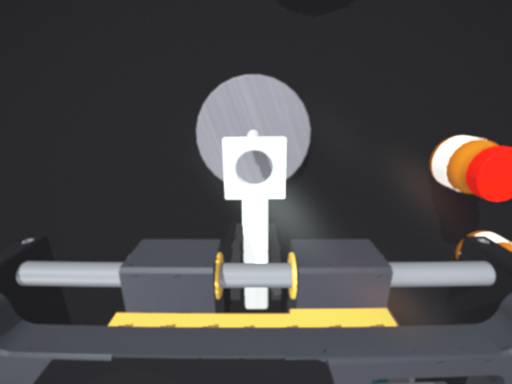

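The view shows the eye at (254,166) and the disc at (254,130), with the post tip just visible at (253,134). I'll settle, apply a small correction and measure again before lowering.

```bash
python3 -m jog '[[[0,0,30,0,0,0,0],[0,0,30,0,0,0,0],[0,0,30,0,0,0,0],[0,0,30,0,0,0,0]]]' >/dev/null; python3 st.py; python3 eye.py
python3 - <<'E'
from h import *
d=load('wrist'); C=cloud(d)
m=(abs(C[...,2]-.012)<.008)&(np.hypot(C[...,0]-.56,C[...,1]-.155)<.075)
cs,_=cv2.findContours(m.astype(np.uint8),0,cv2.CHAIN_APPROX_NONE); q=max(cs,key=cv2.contourArea).reshape(-1,2)
P=onplane(d,q,.012)[:,:2]; from scipy.optimize import least_squares
f=least_squares(lambda c:np.hypot(*(P-c).T)-.06,[.56,.155],loss='soft_l1',f_scale=.001); print('disc centre',f.x, np.median(abs(f.fun)))
e=P[abs(f.fun)<.003]; print(len(e),len(P))
E
```

```text
t 6.15 p [0.55   0.108  0.1087] yawy -14.85 z [ 0.002  0.001 -1.   ] F [ 0.   0.1 -1.3] q [-0.7   0.23  0.52  1.83 -0.13  1.11 -0.39]
n 4880 tool-frame pts med [31.8  0.  -4.8]
plane slopes [ 9.000e-03 -1.000e-03 -4.901e+00] rms 1.3850895374327628
eye px [254.45192308 166.50961538] tool [47.8 -0.3 -4.5] world [0.562  0.1545 0.1133]
disc centre [0.56161595 0.15575099] 0.0014419307777146992
299 469
```

```bash
python3 -m jog '[[[1,-1,20,0,0,0,0],[1,-1,40,0,0,0,0],[1,-1,50,0,0,0,0],[1,-1,60,0,0,0,0],[1,-1,70,0,0,0,0],[1,-1,80,0,0,0,0],[1,-1,80,0,0,0,0]]]'; python3 st.py; python3 eye.py
```

```text
time: 6.9
position: [0.5474, 0.1094, 0.026]
tool_rot: [-2.488, -1.916, 0.003]
ft_force: [0.3, -0.3, -0.8]
grip_width: 0.176
grip_force: 24.9
t 6.9 p [0.5474 0.1094 0.026 ] yawy -14.8 z [-0.002 -0.001 -1.   ] F [ 0.3 -0.3 -0.8] q [-0.67  0.34  0.5   1.9  -0.19  0.95 -0.35]
n 5037 tool-frame pts med [32.6 -0.5 -4.1]
plane slopes [ 9.000e-03 -1.000e-03 -4.214e+00] rms 1.8177640206609271
eye px [254.43269231 166.51923077] tool [47.8 -0.8 -3.8] world [0.5594 0.1559 0.0305]
```

```bash
python3 -m jog '[[[0,0,5,0,0,0,0],[0,0,9,0,0,0,0],[0,0,11,0,0,0,0],[0,0,11,0,0,0,0]]]'; python3 st.py
```

```text
time: 7.35
position: [0.5481, 0.1096, 0.016]
tool_rot: [-2.489, -1.917, 0.001]
ft_force: [-0.1, 0.1, -1.2]
grip_width: 0.177
grip_force: 24.9
t 7.35 p [0.5481 0.1096 0.016 ] yawy -14.8 z [-0. -0. -1.] F [-0.1  0.1 -1.2] q [-0.67  0.35  0.49  1.91 -0.2   0.93 -0.34]
```

```bash
python3 -m jog '[[[0,0,1,0,0,0,0],[0,0,2,0,0,0,0],[0,0,2,0,0,0,0],[0,0,2,0,0,0,40],[0,0,2,0,0,0,40],[0,0,2,0,0,0,40],[0,0,2,0,0,0,40],[0,0,2,0,0,0,40]]]'; 
python3 -m jog '[[[0,0,-30,0,0,0,40],[0,0,-70,0,0,0,40],[0,0,-110,0,0,0,40],[0,0,-140,0,0,0,40],[0,0,-140,0,0,0,40],[0,0,-140,0,0,0,40]]]'
python3 st.py; python3 - <<'E'
from h import *
d=grab('wrist'); C=cloud(d); g=cv2.cvtColor(d['image'],cv2.COLOR_RGB2GRAY)
m=(np.hypot(C[...,0]-.56,C[...,1]-.13)<.1)&(C[...,2]>.014)&(C[...,2]<.028)&(g>140)
P=C[m]; print(len(P),np.median(P[:,2]),np.percentile(P[:,2],[5,95]),cv2.minAreaRect((P[:,:2]*1e3).astype(np.float32)))
cv2.imwrite('pics/w4.png',d['image'][...,::-1])
E
```

```text
time: 8.15
position: [0.5483, 0.1097, 0.0143]
tool_rot: [2.489, 1.917, 0.0]
ft_force: [0.5, -0.1, 0.1]
grip_width: 0.444
grip_force: 0.0
time: 8.75
position: [0.5486, 0.1098, 0.1548]
tool_rot: [2.489, 1.917, 0.002]
ft_force: [0.6, -0.3, -0.5]
grip_width: 0.463
grip_force: 0.0
t 8.75 p [0.5486 0.1098 0.1548] yawy -14.8 z [ 0.001  0.001 -1.   ] F [ 0.6 -0.3 -0.5] q [-0.72  0.18  0.53  1.79 -0.1   1.2  -0.42]
1781 0.019535499033555115 [0.01824507 0.02070456] ((553.7018432617188, 129.15289306640625), (147.87893676757812, 35.57044219970703), 75.91727447509766)
```

View pics/w4.png

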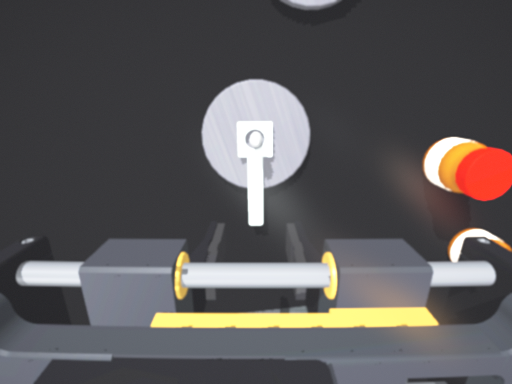

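The key hangs on the post at (255,139). Its top face is 19.5 mm above the bench, so it lies flat and is released. Next the cover's bar.

```bash
python3 -c "
from h import *
print(totool([.496,-.1945,.19]))"
```

```text
[-307.2635797    27.62290811  -36.36593556]
```

```bash
python3 -m jog '[[[-20,2,-36,0,0,-8,50],[-60,5,-36,0,0,-8,50],[-105,9,-36,0,0,-8,50],[-150,13,-36,0,0,-8,50],[-195,18,-36,0,0,-8,50],[-240,22,-36,0,0,-8,50],[-280,25,-36,0,0,-8,50],[-300,27,-36,0,0,-8,50],[-307,28,-36,0,0,-8,50],[-307,28,-36,0,0,-8,50]]]' >/dev/null
python3 -m jog '[[[0,0,0,0,0,0,50],[0,0,0,0,0,0,50],[0,0,0,0,0,0,50]]]' >/dev/null
cat > bar.py <<'E'
import st
from h import *
d=grab('wrist'); C=cloud(d); g=cv2.cvtColor(d['image'],cv2.COLOR_RGB2GRAY)
m=(C[...,2]>.122)&(C[...,2]<.145)&(np.hypot(C[...,0]-.496,C[...,1]+.1945)<.075); P=C[m]
print('bar',len(P),P.mean(0).round(4),np.percentile(P[:,2],95),cv2.minAreaRect((P[:,:2]*1e3).astype(np.float32)))
t=P[P[:,2]>np.percentile(P[:,2],60)]; print('ridge',t.mean(0)); v=np.polyfit(t[:,1],t[:,0],1); print('slope deg',np.degrees(np.arctan(v[0])),'x at y=-.1945',np.polyval(v,-.1945))
m=(C[...,2]>.094)&(C[...,2]<.11)&(np.hypot(C[...,0]-.435,C[...,1]+.198)<.03)&(g>120); P=C[m]
print('knob',len(P),P.mean(0).round(4) if len(P) else '',cv2.minAreaRect((P[:,:2]*1e3).astype(np.float32)) if len(P) else '')
E
python3 bar.py; python3 -c "
from h import *
cv2.imwrite('pics/w5.png',load('wrist')['image'][...,::-1])"
```

```text
t 10.1 p [ 0.4974 -0.1928  0.1901] yawy -6.66 z [-0.  0. -1.] F [-0.4 -0.1  0.3] q [-0.39  0.1   0.76  1.81 -0.07  1.26  0.28]
bar 1458 [ 0.4981 -0.192   0.1351] 0.13718876219695225 ((497.86236572265625, -195.328369140625), (91.26082611083984, 12.009746551513672), 82.94087982177734)
ridge [ 0.49820935 -0.1927958   0.13665678]
slope deg 6.893776344290869 x at y=-.1945 0.4980033100234404
knob 296 [ 0.4348 -0.199   0.1014] ((433.9684143066406, -199.98146057128906), (18.218210220336914, 13.970938682556152), 81.44145965576172)
```

View pics/w5.png

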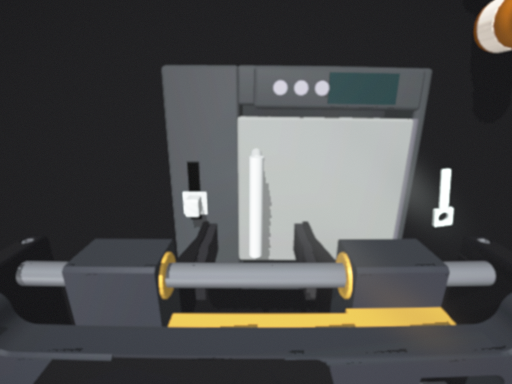

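The bar is at (256,205), between the fingers, and the knob at (194,204). The wrist depth puts the bar's middle at (0.498, -0.195) and the knob's at (0.434, -0.1995). Next I go down, close on the bar, then pull gently.

```bash
python3 -m jog '[[[-2,1,20,0,0,0,50],[-2,1,45,0,0,0,50],[-2,1,65,0,0,0,50],[-2,1,78,0,0,0,50],[-2,1,78,0,0,0,0],[-2,1,78,0,0,0,0],[-2,1,78,0,0,0,0],[-2,1,78,0,0,0,0],[-2,1,78,0,0,0,0],[-2,1,78,0,0,0,0]]]' 20; python3 st.py
python3 -m jog '[[[0,0,-1,0,0,0,0],[0,0,-2,0,0,0,0],[0,0,-3,0,0,0,0],[0,0,-3,0,0,0,0]]]'
```

```text
time: 11.15
position: [0.4973, -0.1964, 0.1127]
tool_rot: [-2.349, -2.085, 0.0]
ft_force: [0.2, 0.1, 3.1]
grip_width: 0.129
grip_force: 20.0
t 11.15 p [ 0.4973 -0.1964  0.1127] yawy -6.8 z [-0.001  0.001 -1.   ] F [0.2 0.1 3.1] q [-0.36  0.19  0.76  1.9  -0.15  1.11  0.34]
time: 11.55
position: [0.4981, -0.1965, 0.1153]
tool_rot: [2.349, 2.085, 0.001]
ft_force: [2.7, -1.1, -2.8]
grip_width: 0.128
grip_force: 20.0
```

```bash
python3 -m jog '[[[0,0,-1,0,0,0,0],[0,0,-2,0,0,0,0],[0,0,-3,0,0,0,0],[0,0,-3,0,0,0,0]]]'; python3 -m jog '[[[0,0,-1,0,0,0,0],[0,0,-2,0,0,0,0],[0,0,-2,0,0,0,0]]]'
```

```text
time: 11.95
position: [0.4991, -0.1966, 0.1188]
tool_rot: [2.347, 2.084, 0.003]
ft_force: [5.2, -1.0, -5.7]
grip_width: 0.128
grip_force: 20.0
time: 12.25
position: [0.4998, -0.1967, 0.121]
tool_rot: [2.346, 2.084, 0.004]
ft_force: [7.7, -1.8, -7.0]
grip_width: 0.131
grip_force: 20.0
```

```bash
python3 -m jog '[[[0,2,-1,0,0,0,0],[0,3,-3,0,0,0,0],[0,4,-5,0,0,0,0],[0,5,-7,0,0,0,0],[0,5,-7,0,0,0,0]]]'
python3 - <<'E'
from h import *
d=grab('wrist'); C=cloud(d); g=cv2.cvtColor(d['image'],cv2.COLOR_RGB2GRAY)
h=np.array([.9925,-.1226]);q=(C[...,:2]-[.4979,-.1953]); a=q@h; b=q@[.1226,.9925]
m=(C[...,2]>.085)&(C[...,2]<.122)&(a>10e-3)&(a<.135)&(abs(b)<.065)
A=np.c_[a[m],b[m],np.ones(m.sum())]; print('cover plane',m.sum(),np.linalg.lstsq(A,C[...,2][m],rcond=None)[0])
E
```

```text
time: 12.75
position: [0.502, -0.197, 0.1273]
tool_rot: [-2.348, -2.085, 0.001]
ft_force: [-0.4, -1.1, -2.9]
grip_width: 0.127
grip_force: 20.0
cover plane 18571 [-9.60447407e-02 -4.62673482e-05  1.09030215e-01]
```

The cover plane tilts 0.096 rad with the catch untouched and only about 3 N of pull, so the cover is free. I follow its arc upwards.

```bash
python3 -m jog '[[[0,3,-7,0,0,0,0],[0,6,-14,0,0,0,0],[0,10,-20,0,0,0,0],[0,14,-27,0,0,0,0],[0,18,-33,0,0,0,0],[0,23,-39,0,0,0,0],[0,28,-45,0,0,0,0],[0,33,-51,0,0,0,0],[0,33,-51,0,0,0,0]]]' 20; python3 st.py
```

```text
time: 13.7
position: [0.5339, -0.2009, 0.18]
tool_rot: [-2.347, -2.083, 0.003]
ft_force: [-9.9, 1.8, 4.8]
grip_width: 0.127
grip_force: 20.0
t 13.7 p [ 0.5339 -0.2009  0.18  ] yawy -6.82 z [-0.004  0.002 -1.   ] F [-9.9  1.8  4.8] q [-0.35  0.22  0.76  1.73 -0.16  1.26  0.33]
```

```bash
python3 -m jog '[[[0,3,-7,0,0,0,0],[0,9,-12,0,0,0,0],[0,15,-17,0,0,0,0],[0,21,-22,0,0,0,0],[0,27,-26,0,0,0,0],[0,34,-30,0,0,0,0],[0,41,-33,0,0,0,0],[0,48,-36,0,0,0,0],[0,48,-36,0,0,0,0],[0,48,-36,0,0,0,0]]]' 20; python3 st.py
python3 - <<'E'
from h import *
d=grab('side'); x=d['image'][150:384,120:432]; cv2.imwrite('pics/s2.png',cv2.resize(x[...,::-1],None,fx=2.5,fy=2.5))
E
```

```text
time: 14.7
position: [0.5837, -0.2072, 0.2159]
tool_rot: [2.349, 2.085, 0.001]
ft_force: [-5.6, -1.0, 5.3]
grip_width: 0.129
grip_force: 20.0
t 14.7 p [ 0.5837 -0.2072  0.2159] yawy -6.81 z [ 0.001 -0.    -1.   ] F [-5.6 -1.   5.3] q [-0.31  0.31  0.75  1.57 -0.22  1.35  0.35]
```

View pics/s2.png

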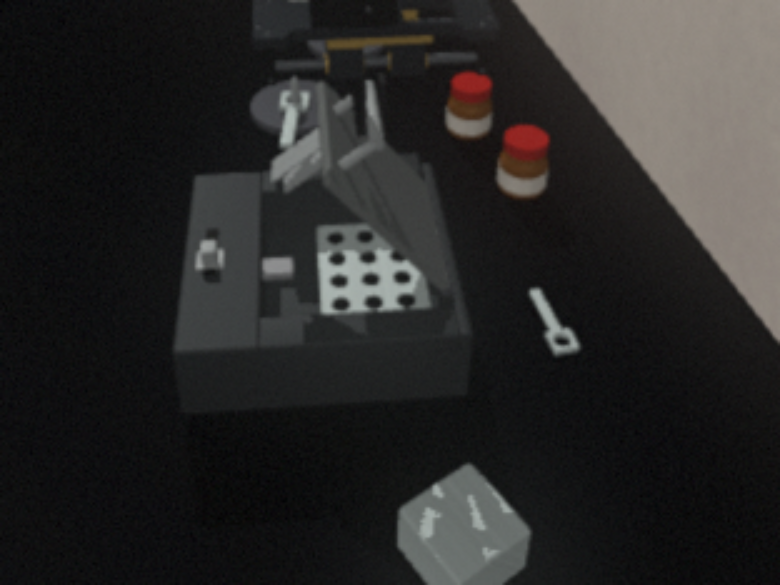

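The side view shows the cover held up by the bar at about 0.9 rad, with the fingers on the bar at (350,130). The key is on the near post at (292,105), and the jars and block are undisturbed. I'll settle, check it's still and hand in.

```bash
python3 -m jog '[[[0,0,0,0,0,0,0],[0,0,0,0,0,0,0],[0,0,0,0,0,0,0],[0,0,0,0,0,0,0],[0,0,0,0,0,0,0],[0,0,0,0,0,0,0]]]' 20; python3 - <<'E'
from h import *
s=ctrl.get_state(); print(np.abs(s['qd']).max(),s['position'],s['grip_force'],s['ft_force'])
if np.abs(s['qd']).max()<.02 and s['grip_force']>10: print(ctrl.close_job())
E
```

```text
time: 15.35
position: [0.5834, -0.2071, 0.2158]
tool_rot: [2.349, 2.085, 0.001]
ft_force: [-5.9, -1.4, 5.2]
grip_width: 0.13
grip_force: 20.0
0.0012747496781648892 [ 0.5833998  -0.2071265   0.21578709] 19.99519854784012 [-5.86787815 -1.39890329  5.20921618]
the job is handed in; nothing more can be done
None
```

The job is handed in at 15.4 s (no verdict was returned): the key hangs flat and released on the near post; the cover lifted freely at the first pull, so I left the catch alone and am holding it up by the bar at about 0.9 rad (51°).

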